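# Nest the washed pastry moulds on their boards

### The arm

A 6-joint arm with a two-finger parallel gripper is mounted at the origin on the work surface. World frame = base frame: x ahead of the robot, y to its left, z up, the work surface at z = 0. Lengths are in m, angles in rad, forces in N, time in s.
With the tool pointing down it reaches from about 0.375 to 0.925 m from the base axis. Payload 5.7 kg.
Tool frame: the origin (TCP) lies at the very end of the fingers, on their centre line; the grasp point (between the pads) lies 19 mm behind it (ctrl.grasp_offset is the distance from the TCP to the grasp point, in m); z points along the fingers, y is the line along which they close (so a half turn about z gives the same grasp; the last joint's range is limited). The gripper opens to 88 mm and grips with 3 to 60 N. Pads are 20 mm wide; open, the fingers measure 115 mm over their backs; the gripper's body (75 mm by 178 mm) begins 61 mm behind the grasp point.
Start: joints at [1.104, 0.359, 1.51, -0, 1.272, -0.115], TCP at [0.207, 0.563, 0.223] pointing down, gripper open.
Joint ranges: [-2.97, 2.97], [-1.01, 2.36], [0.21, 2.38], [-0.96, 4.11], [0.2, 2.71], [-2.98, 2.98]. Speed limits (rad/s): [2.39, 2.39, 3.14, 3.14, 3.14, 3.14].

### API

Orientations are given as a rotation vector (axis times angle).
In Python, from cell import ctrl gives the robot as it stands.
- The arm moves only by the tool step_arm, never from a script. Its argument "rows" is a list of rows, each a list of 3 entries, a list of its own where there are three numbers: the shift along the tool's x, y, z in units of 25 mm (1.0 is 25 mm), then the turn, a rotation vector about the tool's x, y, z in units of 8 degrees (1.0 is 8 degrees), then the closure in counts, from 0 (fully open) to 255 (shut). In form: [[[dx, dy, dz], [rx, ry, rz], claw], ...]. A call has exactly 5 rows; each row shifts and turns the commanded pose from where the row before left it, along the tool's axes as they then stand; what a row does not reach is not made up. A row lasts 1/8 s, in which the tool goes at most 62.5 mm and 10.7 degrees, less where a joint would pass 70% of its speed; a pose out of reach is approached as far as the arm can. A call is refused whole if a number of a shift passes 1 or a number of a turn 1, either way. A call with a gripper value outside its range is refused whole. The fingers move at their own pace and stop on an object; "force" is the grip in N (left out, the last holds). Time passes only in rows, so rows that do not move let the fingers close, or fill a call up. It gives the time, the measured TCP pose, the force, the opening and the grip force at its end, in the units of the state.
- ctrl.sense(): the state, without advancing time (a new reading comes with each control period).
- ctrl.grab_frame(name): name is "scene" or "top" or "wrist"; returns a dict with "frame" (400x640x3 uint8, red, green, blue), "fx", "fy", "cx", "cy" (pixels), "origin" and "rotation" of the camera in the world. Camera axes: x right, y down, z forward; pixel columns grow to the right and rows downward; lengths in m; the calibration is good to about 2 mm. A picture is of the moment at which its call begins. There is no depth.
- ctrl.close_job(): hands the job in; it is judged then, once.
The state is a dict: "t": time; "joints": joint angles; "joint_velocities": joint speeds; "tau": joint torques, N m; "tool_pos": TCP position; "eef_rot": TCP orientation; "wrist_force": force on the tool from outside, world axes, zero at the start; "torque": the same for the moment, N m; "finger_gap": finger opening in m; "finger_force": force on a finger pad.
Only numpy, scipy, OpenCV 4.12 (cv2) and the standard library are available. Lean on these libraries where they do the work, as an engineer would, in place of code of your own. Each camera call takes 0.05 s, during which the arm holds its last target. There are 200 camera calls.

### The job

Put the washed moulds away, upside down as they lie: nest the three round ones in the middle of the round board and the two square ones in the middle of the square board, in each case the smallest first and then each next larger one over it, so that every mould covers the smaller ones and its rim rests flat on the board. Set each one down rather than dropping it, and leave the spice jar, the brush and the squeeze bottle where they are.

Things in the scene. Friction and masses are not known exactly. Their poses are not given: they have to be found in the camera images.
- round_small_centre (a point): Bare metal round mould, lying upside down (mouth on the bench, closed flat base on top), a hollow cup with slightly sloping sides: outer diameter 40 mm at the mouth, 36 mm at the closed top, 40 mm tall, walls 2 mm, top 3 mm thick. Smallest of the three round moulds. The point is its centre, half-way up (20 mm above its mouth); z is up, the yaw means nothing.
- round_medium_centre (a point): Bare metal round mould, lying upside down (mouth on the bench, closed flat base on top), a hollow cup with slightly sloping sides: outer diameter 56 mm at the mouth, 51 mm at the closed top, 52 mm tall, walls 2 mm, top 3 mm thick. Middle of the three round moulds. The point is its centre, half-way up (26 mm above its mouth); z is up, the yaw means nothing.
- round_large_centre (a point): Bare metal round mould, lying upside down (mouth on the bench, closed flat base on top), a hollow cup with slightly sloping sides: outer diameter 72 mm at the mouth, 66 mm at the closed top, 64 mm tall, walls 2 mm, top 3 mm thick. Largest of the three round moulds. The point is its centre, half-way up (32 mm above its mouth); z is up, the yaw means nothing.
- square_small_centre (a point): Bare metal square mould, lying upside down (mouth on the bench, closed flat base on top), a hollow box with upright sides: 36 x 36 mm outside, 40 mm tall, walls and top 2.5 mm thick. Smaller of the two square moulds. The point is its centre, half-way up (20 mm above its mouth); x and y are square to its sides, z is up.
- square_large_centre (a point): Bare metal square mould, lying upside down (mouth on the bench, closed flat base on top), a hollow box with upright sides: 58 x 58 mm outside, 56 mm tall, walls and top 2.5 mm thick. Larger of the two square moulds. The point is its centre, half-way up (28 mm above its mouth); x and y are square to its sides, z is up.
- round_board_top (a point): Round pale wooden board, 110 mm across, 8 mm thick, fixed flat on the bench. The point is the centre of its upper face, 8 mm above the bench; z is up.
- square_board_top (a point): Square pale wooden board, 110 x 110 mm, 8 mm thick, fixed flat on the bench. The point is the centre of its upper face, 8 mm above the bench; x and y are square to its sides, z is up.
- spice_jar_centre (a point): Bystander, to be left alone: closed jar with a black cap, 52 mm across, 60 mm tall, standing among the moulds. The point is its centre, half-way up.
- pastry_brush_grip (a point): Bystander, to be left alone: pastry brush with a red handle, 160 mm long, lying among the moulds. The point is in its handle.
- squeeze_bottle_centre (a point): Bystander, to be left alone: red squeeze bottle, 60 mm across, 170 mm tall, standing at the far side of the bench. The point is its centre, half-way up.
Not all that is in view belongs to the job. What is shaped like the part that bears round_small_centre but pink or purple is not meant. What is shaped like the part that bears round_large_centre but green is not meant.

How it is judged:
At the end, for the whole second after the job is handed in: All round moulds are centred within 15 mm of the round board's centre, both square ones within 15 mm of the square board's, each upside down with its rim on the board (height within 4 mm, tilt under 0.1 rad), the larger over the smaller, at rest (under 0.02 m/s) and released (horizontal distance between each of round_small_centre, round_medium_centre, round_large_centre and round_board_top below 0.015 m and z of round_small_centre in the frame of round_board_top between 0.016 and 0.024 m and angle between each of round_small_centre, round_medium_centre, round_large_centre, square_small_centre, square_large_centre's own z axis and vertical below 0.1 rad and linear speed of each of round_small, round_medium, round_large, square_small, square_large below 0.02 m/s and contact force between the fingers and round_small below 0.05 N and z of round_medium_centre in the frame of round_board_top between 0.022 and 0.03 m and contact force between the fingers and round_medium below 0.05 N and z of round_large_centre in the frame of round_board_top between 0.028 and 0.036 m and contact force between the fingers and round_large below 0.05 N and horizontal distance between each of square_small_centre, square_large_centre and square_board_top below 0.015 m and z of square_small_centre in the frame of square_board_top between 0.016 and 0.024 m and contact force between the fingers and square_small below 0.05 N and z of square_large_centre in the frame of square_board_top between 0.024 and 0.032 m and contact force between the fingers and square_large below 0.05 N); the robot touches nothing.
It fails at once if a mould is dropped (falls faster than 0.8 m/s with no finger on it) ((linear speed of round_small above 0.8 m/s and contact force between the fingers and round_small below 0.02 N) or (linear speed of round_medium above 0.8 m/s and contact force between the fingers and round_medium below 0.02 N) or (linear speed of round_large above 0.8 m/s and contact force between the fingers and round_large below 0.02 N) or (linear speed of square_small above 0.8 m/s and contact force between the fingers and square_small below 0.02 N) or (linear speed of square_large above 0.8 m/s and contact force between the fingers and square_large below 0.02 N)).
It fails at once if the spice jar is moved by more than 25 mm (distance of spice_jar_centre from where it was at the start of the episode above 0.025 m).
It fails at once if the pastry brush is moved by more than 25 mm (distance of pastry_brush_grip from where it was at the start of the episode above 0.025 m).
It fails at once if the squeeze bottle is moved by more than 25 mm (distance of squeeze_bottle_centre from where it was at the start of the episode above 0.025 m).
It also fails if it takes over 144 s, if anything falls off the work surface, if the arm or the gripper's body presses on something with over 40 N, if the wrist force passes 120 N, or if a joint passes its speed limit or range.

## Working session

There is one attempt and no reset: what is moved stays moved. The work goes in short steps, Python scripts to look and compute and a tool call to move; the robot and the scene stay as the last step left them, time stands still between calls to the robot, and variables do not carry over. Pictures are saved under pics/ and viewed, at most 14 in all, crops included, and the job is handed in when it is done.

Besides the shell and the picture viewer there is one more tool, called after ">>>" as a command line: name --argument value ..., lists and objects as JSON in quotes. step_arm: Moves the arm, as the interface text tells. Its arguments: {"type":"object","properties":{"rows":{"type":"array"},"force":{"type":"number"}},"required":["rows"]}

```bash
mkdir -p pics; ls
python3 - <<'E'
from cell import ctrl
import cv2,pickle
D={}
for n in("scene","top"):
    d=ctrl.grab_frame(n);D[n]=d
    cv2.imwrite(f"pics/{n}0.png",d["frame"][:,:,::-1])
    print(n,d["fx"],d["cx"],d["cy"],d["origin"],d["rotation"])
pickle.dump(D,open("D0.pkl","wb"))
s=ctrl.sense();print(s);print(ctrl.grasp_offset)
E
```

```text
pics
scene 371.21282896976123 322.2575266397285 205.17688033133967 [ 1.33250443 -0.19705396  0.99011476] [-2.04693719 -1.48901805  0.56379146]
top 384.1077553365233 316.11821379145374 197.34974752198056 [0.50627762 0.02263341 1.04987801] [-2.18437107  2.18331141 -0.10494882]
{'t': 0.1, 'joints': array([ 1.10393556e+00,  3.59424344e-01,  1.51131862e+00,  1.38809166e-05,
        1.27252298e+00, -1.15113957e-01]), 'joint_velocities': array([-0.0011868 , -0.00070894, -0.00259367, -0.00205182,  0.00152619,
       -0.00034222]), 'tau': array([ 2.56311805e-04, -5.16354132e+01, -2.71408671e+01,  6.78300904e-02,
        2.75947881e-02, -5.12178144e-05]), 'tool_pos': array([0.20644794, 0.56269366, 0.22190093]), 'eef_rot': array([-5.49598541e-01, -3.09264347e+00,  2.51152632e-03]), 'wrist_force': array([ 0.44744233, -0.20239542, -0.33858109]), 'torque': array([ 0.03150956, -0.01006313, -0.07066192]), 'finger_force': 0.0, 'finger_gap': 0.08800592014284946}
0.0187
```

View pics/top0.png

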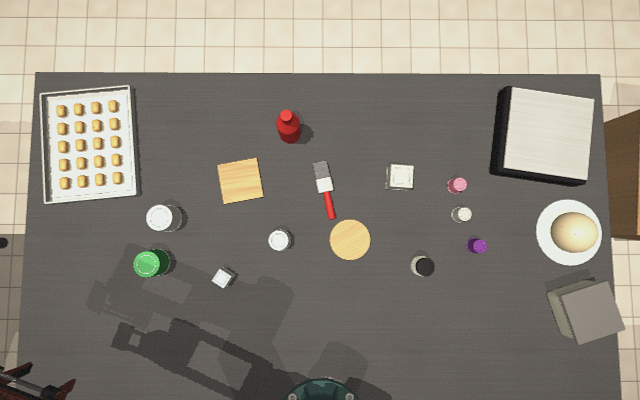

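View pics/scene0.png

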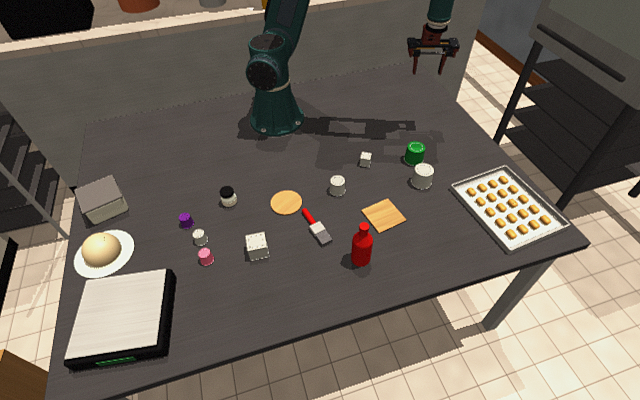

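Candidates in the top view:
- **Round moulds:** the large one is at (163,217), not the green one at (150,263). The medium one is at (280,240). The small one is bare metal at (462,214), not pink (457,185) or purple (478,246).
- **Square moulds:** the small one is at (223,278) and the large one at (401,177).
- **Boards:** the square board is at (240,181) and the round board at (350,240).
- **Leave alone:** jar (423,266), brush (326,190) and bottle (288,127).

Next I'll measure these and check the choices in one close crop.

```bash
cat > h.py <<'E'
import numpy as np,cv2
from scipy.spatial.transform import Rotation as Ro
def ray(d,px,z):
    R=Ro.from_rotvec(d["rotation"]).as_matrix() if np.ndim(d["rotation"])==1 else np.array(d["rotation"])
    v=R@np.array([(px[0]-d["cx"])/d["fx"],(px[1]-d["cy"])/d["fy"],1]);o=np.array(d["origin"])
    return (o+v*(z-o[2])/v[2])[:2]
def proj(d,p):
    R=Ro.from_rotvec(d["rotation"]).as_matrix()
    c=R.T@(np.array(p)-d["origin"]);return c[:2]/c[2]*[d["fx"],d["fy"]]+[d["cx"],d["cy"]]
def blob(mask,seed):
    n,l,st,ce=cv2.connectedComponentsWithStats(mask.astype(np.uint8))
    ys,xs=np.nonzero(mask);i=np.argmin((xs-seed[0])**2+(ys-seed[1])**2)
    m=(l==l[ys[i],xs[i]]).astype(np.uint8)
    c=max(cv2.findContours(m,cv2.RETR_EXTERNAL,cv2.CHAIN_APPROX_NONE)[0],key=len)
    return m,c
E
python3 - <<'E'
from h import *;import pickle
d=pickle.load(open("D0.pkl","rb"))["top"];im=d["frame"]
hsv=cv2.cvtColor(im,cv2.COLOR_RGB2HSV)
wood=(hsv[...,1]>60)&(hsv[...,0]>8)&(hsv[...,0]<30)&(hsv[...,2]>120)
metal=(hsv[...,1]<50)&(hsv[...,2]>105)
for n,s,m,z in [("Rb",(350,240),wood,.008),("Sb",(240,181),wood,.008),("rs",(462,214),metal,.02),("rm",(280,240),metal,.026),("rl",(163,217),metal,.032),("ss",(223,278),metal,.02),("sl",(401,177),metal,.028)]:
    mk,c=blob(m,s);(u,v),r=cv2.minEnclosingCircle(c)
    rect=cv2.minAreaRect(c);M=cv2.moments(mk,True);ce=(M["m10"]/M["m00"],M["m01"]/M["m00"])
    P=np.array([ray(d,p,2*z if n[0] in"rs" else z) for p in cv2.boxPoints(rect)]);e=P[1]-P[0]
    print(n,"circ",ray(d,(u,v),z).round(4),"cent",ray(d,ce,z).round(4),"r",round(r*2.6,1),"rect",np.round(rect[1],1),"yaw",np.degrees(np.arctan2(e[1],e[0])).round(1))
cr=[cv2.resize(im[v-30:v+30,u-30:u+30],(240,240),interpolation=cv2.INTER_CUBIC) for u,v in[(462,214),(280,240),(163,230),(223,278),(401,177),(240,181)]]
cv2.imwrite("pics/crop.png",np.vstack([np.hstack(cr[:3]),np.hstack(cr[3:])])[:,:,::-1])
from cell import ctrl
w=ctrl.grab_frame("wrist");print(w["fx"],w["cx"],w["cy"],w["origin"],Ro.from_rotvec(w["rotation"]).as_matrix().round(3))
E
```

```text
Rb circ [ 0.4809 -0.0796] cent [ 0.4812 -0.0797] r 54.0 rect [40. 41.] yaw -90.0
Sb circ [0.6404 0.2189] cent [0.6409 0.219 ] r 72.9 rect [40.3 41.2] yaw -79.4
rs circ [0.742  0.0014] cent [0.8596 0.068 ] r 910.1 rect [333. 639.] yaw -89.6
rm circ [0.7406 0.0015] cent [0.8575 0.0678] r 910.1 rect [333. 639.] yaw -89.6
rl circ [0.7392 0.0016] cent [0.8555 0.0675] r 910.1 rect [333. 639.] yaw -89.6
ss circ [0.742  0.0014] cent [0.8596 0.068 ] r 910.1 rect [333. 639.] yaw -89.6
sl circ [0.7401 0.0015] cent [0.8568 0.0677] r 910.1 rect [333. 639.] yaw -89.6
317.14329399535586 318.9674863827298 198.79379279546598 [0.14529001 0.58493215 0.38355386] [[ 0.345  0.911  0.227]
 [ 0.939 -0.334 -0.085]
 [-0.002  0.243 -0.97 ]]
```

View pics/crop.png

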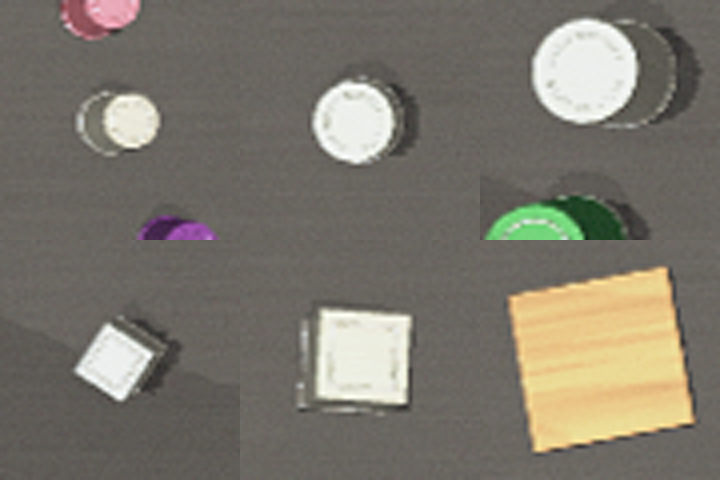

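The crop confirms the choices: bare-metal small round at (462,214), medium at (280,240), large white round above the green one, and two bare squares. The top faces are bright, so I'll threshold on those and project at top height.

Run:
```python
from h import *;import pickle
d=pickle.load(open("D0.pkl","rb"))["top"];im=d["frame"]
hsv=cv2.cvtColor(im,cv2.COLOR_RGB2HSV)
metal=(hsv[...,1]<50)&(hsv[...,2]>175)
for n,s,z in [("rs",(463,214),.04),("rm",(280,240),.052),("rl",(158,217),.064),("ss",(222,279),.04),("sl",(401,177),.056)]:
    mk,c=blob(metal,s);(u,v),r=cv2.minEnclosingCircle(c)
    rect=cv2.minAreaRect(c);M=cv2.moments(mk,True);ce=(M["m10"]/M["m00"],M["m01"]/M["m00"])
    P=np.array([ray(d,p,z) for p in cv2.boxPoints(rect)]);e=P[1]-P[0]
    print(n,"circ",ray(d,(u,v),z).round(4),"cent",ray(d,ce,z).round(4),"rect",np.round(ray(d,rect[0],z),4),np.round(np.array(rect[1])*2.6,1),"yaw",np.degrees(np.arctan2(e[1],e[0])).round(1))
for n,s in(("jar",(423,266)),("bottle",(289,130)),("brushtip",(333,218)),("brushend",(319,162)),("green",(150,263))):print(n,ray(d,s,.05).round(3))
```

```text
rs circ [ 0.5493 -0.3807] cent [ 0.5485 -0.3805] rect [ 0.5486 -0.3804] [33.1 31.3] yaw -46.0
rm circ [0.4801 0.1093] cent [0.4799 0.1098] rect [0.48   0.1101] [49.8 50.5] yaw -56.2
rl circ [0.5389 0.4135] cent [0.5381 0.4129] rect [0.5377 0.4134] [65. 65.] yaw -90.0
ss circ [0.3822 0.2568] cent [0.3818 0.2565] rect [0.3817 0.2566] [36.8 36.8] yaw -33.1
sl circ [ 0.6479 -0.2124] cent [ 0.6473 -0.2118] rect [ 0.6475 -0.2121] [58.9 57.1] yaw -5.0
jar [ 0.413 -0.265]
bottle [0.77  0.083]
brushtip [ 0.537 -0.033]
brushend [0.684 0.003]
green [0.422 0.437]
```

>>> step_arm --rows '[[[0, 0, 0], [0, 0, 0.81], 0], [[0, 0, 0], [0, 0, 0.81], 0], [[-0.965, -0.495, 0], [0, 0, 0], 0], [[-0.965, -0.495, 0], [0, 0, 0], 0], [[-0.965, -0.495, 0], [0, 0, 0], 0]]' --force 20

```text
t: 0.78
tool_pos: [0.2472, 0.4917, 0.2223]
eef_rot: [-0.895, -3.011, 0.001]
wrist_force: [-0.6, -0.2, 0.3]
finger_gap: 0.0874
finger_force: 0.0
```

>>> step_arm --rows '[[[-0.965, -0.495, 0], [0, 0, 0], 0], [[-0.965, -0.495, 0], [0, 0, 0], 0], [[-0.965, -0.495, 0], [0, 0, 0], 0], [[-0.965, -0.495, 0], [0, 0, 0], 0], [[-0.965, -0.495, 0], [0, 0, 0], 0]]'

```text
t: 1.4
tool_pos: [0.3145, 0.3739, 0.2224]
eef_rot: [-0.895, -3.011, 0.001]
wrist_force: [0.5, -0.2, -0.5]
finger_gap: 0.0876
finger_force: 0.0
```

>>> step_arm --rows '[[[-0.965, -0.495, 0], [0, 0, 0], 0], [[-0.965, -0.495, 0], [0, 0, 0], 0], [[-0.965, -0.495, 0], [0, 0, 0], 0], [[-0.965, -0.495, 0], [0, 0, 0], 0], [[-0.965, -0.495, 0], [0, 0, 0], 0]]'

```text
t: 2.02
tool_pos: [0.3817, 0.2562, 0.2225]
eef_rot: [-0.895, -3.011, 0.001]
wrist_force: [0.4, -0.5, -0.1]
finger_gap: 0.0877
finger_force: 0.0
```

>>> step_arm --rows '[[[0, 0, 1], [0, 0, 0], 0], [[0, 0, 1], [0, 0, 0], 0], [[0, 0, 1], [0, 0, 0], 0], [[0, 0, 0.5], [0, 0, 0], 0], [[0, 0, 0], [0, 0, 0], 0]]'

```text
t: 2.65
tool_pos: [0.3809, 0.2569, 0.1345]
eef_rot: [-0.895, -3.01, 0.002]
wrist_force: [1.0, 0.1, 0.8]
finger_gap: 0.088
finger_force: 0.0
```

```bash
cat >> h.py <<'E'
def go(s,tgt,psi=None):
    R=Ro.from_rotvec(s["eef_rot"]).as_matrix()
    y=np.degrees(np.arctan2(R[1,1],R[0,1]))-90
    d=R.T@(np.array(tgt)-s["tool_pos"])
    print("t",round(s["t"],2),"pos",s["tool_pos"].round(4),"psi",y.round(2),"tilt",np.degrees(np.arccos(-R[2,2])).round(2),"units",(d/.025).round(2),"gap",round(s["finger_gap"],4),"F",round(s["finger_force"],1),s["wrist_force"].round(1))
E
python3 - <<'E'
from h import *;from cell import ctrl
w=ctrl.grab_frame("wrist");cv2.imwrite("pics/w1.png",w["frame"][:,:,::-1])
go(ctrl.sense(),[.382,.257,.014])
print(proj(w,[.382,.257,.04]))
E
```

```text
t 2.7 pos [0.3816 0.2572 0.1353] psi -33.11 tilt 0.02 units [-0.02  0.    4.85] gap 0.088 F 0.0 [-0.8  0.4  0.6]
[320.37415464 200.95278427]
```

View pics/w1.png

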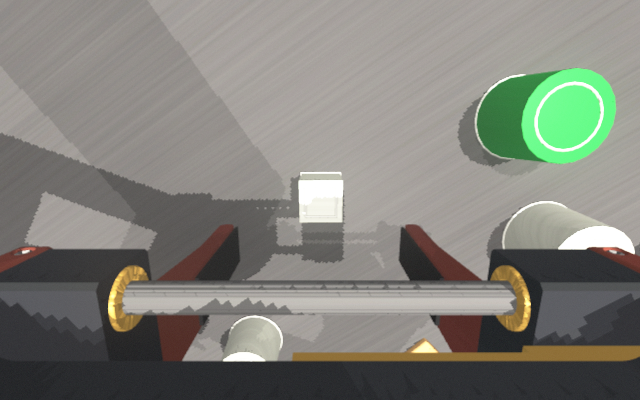

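The wrist view shows the small square's top at (321,201), exactly where predicted and square to the fingers. I'll descend, grip and lift.

>>> step_arm --rows '[[[0, 0, 1], [0, 0, 0], 0], [[0, 0, 1], [0, 0, 0], 0], [[0, 0, 1], [0, 0, 0], 0], [[0, 0, 1], [0, 0, 0], 0], [[0, 0, 0.8], [0, 0, 0], 0]]'

```text
t: 3.32
tool_pos: [0.3826, 0.2577, 0.0153]
eef_rot: [0.895, 3.01, 0.002]
wrist_force: [-1.2, 0.4, 0.4]
finger_gap: 0.088
finger_force: 0.0
```

>>> step_arm --rows '[[[0, 0, 0], [0, 0, 0], 255], [[0, 0, 0], [0, 0, 0], 255], [[0, 0, 0], [0, 0, 0], 255], [[0, 0, 0], [0, 0, 0], 255], [[0, 0, 0], [0, 0, 0], 255]]' --force 20

```text
t: 3.95
tool_pos: [0.3817, 0.2572, 0.0155]
eef_rot: [0.895, 3.011, 0.001]
wrist_force: [-0.7, 0.3, 0.5]
finger_gap: 0.0414
finger_force: 0.0
```

>>> step_arm --rows '[[[0, 0, 0], [0, 0, 0], 255], [[0, 0, -0.5], [0, 0, 0], 255], [[0, 0, -1], [0, 0, 0], 255], [[0, 0, -1], [0, 0, 0], 255], [[0, 0, -1], [0, 0, 0], 255]]'

```text
t: 4.58
tool_pos: [0.3814, 0.2571, 0.1041]
eef_rot: [0.895, 3.011, -0.0]
wrist_force: [-0.1, 0.4, -0.4]
finger_gap: 0.0361
finger_force: 20.0
```

Run:
```python
from h import *;from cell import ctrl
go(ctrl.sense(),[.382,.257,.1])
```

```text
t 4.58 pos [0.3814 0.2571 0.1041] psi -33.12 tilt 0.0 units [-0.02  0.01  0.16] gap 0.0361 F 20.0 [-0.1  0.4 -0.4]
```

>>> step_arm --rows '[[[0, 0, 0], [0, 0, -0.88], 255], [[0, 0, 0], [0, 0, -0.88], 255], [[0, 0, 0], [0, 0, -0.88], 255], [[0, 0, 0], [0, 0, -0.87], 255], [[-0.95, -0.055, 0], [0, 0, 0], 255]]'

```text
t: 5.2
tool_pos: [0.4041, 0.2534, 0.1031]
eef_rot: [-0.137, -3.137, 0.001]
wrist_force: [0.5, 0.2, -1.1]
finger_gap: 0.0359
finger_force: 20.0
```

>>> step_arm --rows '[[[-0.95, -0.055, 0], [0, 0, 0], 255], [[-0.95, -0.055, 0], [0, 0, 0], 255], [[-0.95, -0.055, 0], [0, 0, 0], 255], [[-0.95, -0.055, 0], [0, 0, 0], 255], [[-0.95, -0.055, 0], [0, 0, 0], 255]]'

```text
t: 5.82
tool_pos: [0.5254, 0.2358, 0.103]
eef_rot: [0.143, 3.137, 0.0]
wrist_force: [-0.1, -0.9, 0.1]
finger_gap: 0.0358
finger_force: 20.0
```

>>> step_arm --rows '[[[-0.95, -0.055, 0], [0, 0, 0], 255], [[-0.95, -0.055, 0], [0, 0, 0], 255], [[-0.95, -0.055, 0], [0, 0, 0], 255], [[-0.95, -0.055, 0], [0, 0, 0], 255], [[-0.95, -0.055, 0], [0, 0, 0], 255]]'

```text
t: 6.45
tool_pos: [0.6429, 0.2182, 0.1029]
eef_rot: [0.143, 3.137, -0.0]
wrist_force: [0.5, -0.3, -1.2]
finger_gap: 0.0363
finger_force: 20.0
```

Run:
```python
from h import *;from cell import ctrl
w=ctrl.grab_frame("wrist");s=ctrl.grab_frame("scene")["frame"]
a=w["frame"];b=cv2.resize(s[170:290,300:492],(640,400))
cv2.imwrite("pics/w2.png",cv2.resize(np.vstack([a,b]),(480,600))[:,:,::-1])
go(ctrl.sense(),[.6407,.219,.0245])
```

```text
t 6.55 pos [0.6446 0.218  0.103 ] psi -5.26 tilt 0.21 units [0.17 0.02 3.14] gap 0.0359 F 20.0 [-0.1 -0.1 -0.1]
```

View pics/w2.png

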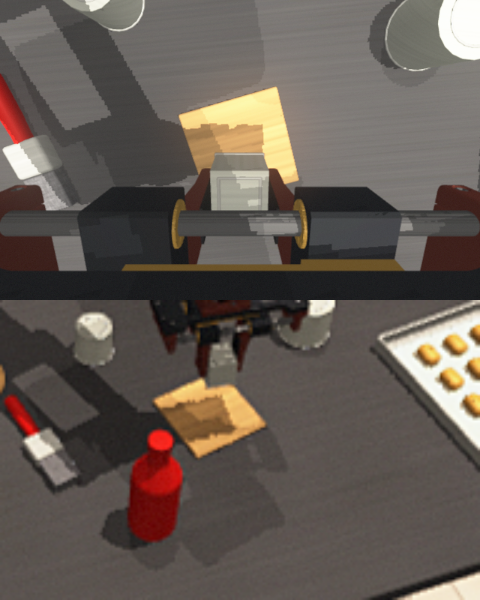

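The small square hangs level and upright in the fingers over the board (the mould is at about (238,190) in the picture). Next: lower, release, rise.

>>> step_arm --rows '[[[0.13, 0, 1], [0, 0, 0], 255], [[0, 0, 1], [0, 0, 0], 255], [[0, 0, 0.6], [0, 0, 0], 255], [[0, 0, 0.3], [0, 0, 0], 255], [[0, 0, 0.24], [0, 0, 0], 255]]'

```text
t: 7.18
tool_pos: [0.6376, 0.2195, 0.0243]
eef_rot: [0.138, 3.138, 0.0]
wrist_force: [0.5, -0.8, -0.4]
finger_gap: 0.0358
finger_force: 20.0
```

>>> step_arm --rows '[[[0, 0, 0], [0, 0, 0], 255], [[0, 0, 0], [0, 0, 0], 180], [[0, 0, 0], [0, 0, 0], 120], [[0, 0, 0], [0, 0, 0], 60], [[0, 0, 0], [0, 0, 0], 0]]'

```text
t: 7.8
tool_pos: [0.6373, 0.2194, 0.0244]
eef_rot: [0.138, 3.138, 0.0]
wrist_force: [0.3, -0.4, 0.8]
finger_gap: 0.062
finger_force: 0.0
```

>>> step_arm --rows '[[[0, 0, 0], [0, 0, 0], 0], [[0, 0, -1], [0, 0, 0], 0], [[0, 0, -1], [0, 0, 0], 0], [[0, 0, -1], [0, 0, 0], 0], [[0, 0, -1], [0, 0, 0], 0]]'

```text
t: 8.43
tool_pos: [0.6371, 0.2194, 0.1249]
eef_rot: [-0.138, -3.138, 0.0]
wrist_force: [-0.6, -0.5, 0.0]
finger_gap: 0.0881
finger_force: 0.0
```

Run:
```python
from h import *;from cell import ctrl
go(ctrl.sense(),[.6475,-.212,.1245])
```

```text
t 8.43 pos [0.6371 0.2194 0.1249] psi -5.04 tilt 0.01 units [ -1.93 -17.15   0.02] gap 0.0881 F 0.0 [-0.6 -0.5  0. ]
```

>>> step_arm --rows '[[[-0.1, -0.86, 0], [0, 0, 0], 0], [[-0.1, -0.86, 0], [0, 0, 0], 0], [[-0.1, -0.86, 0], [0, 0, 0], 0], [[-0.1, -0.86, 0], [0, 0, 0], 0], [[-0.1, -0.86, 0], [0, 0, 0], 0]]'

```text
t: 9.05
tool_pos: [0.64, 0.1093, 0.1236]
eef_rot: [-0.139, -3.138, 0.0]
wrist_force: [0.3, 0.2, -0.9]
finger_gap: 0.088
finger_force: 0.0
```

>>> step_arm --rows '[[[-0.1, -0.86, 0], [0, 0, 0], 0], [[-0.1, -0.86, 0], [0, 0, 0], 0], [[-0.1, -0.86, 0], [0, 0, 0], 0], [[-0.1, -0.86, 0], [0, 0, 0], 0], [[-0.1, -0.86, 0], [0, 0, 0], 0]]'

```text
t: 9.68
tool_pos: [0.6433, 0.0016, 0.1242]
eef_rot: [0.138, 3.138, -0.0]
wrist_force: [-0.3, 0.1, -0.5]
finger_gap: 0.0878
finger_force: 0.0
```

>>> step_arm --rows '[[[-0.1, -0.86, 0], [0, 0, 0], 0], [[-0.1, -0.86, 0], [0, 0, 0], 0], [[-0.1, -0.86, 0], [0, 0, 0], 0], [[-0.1, -0.86, 0], [0, 0, 0], 0], [[-0.1, -0.86, 0], [0, 0, 0], 0]]'

```text
t: 10.3
tool_pos: [0.6463, -0.1066, 0.1242]
eef_rot: [0.138, 3.139, -0.0]
wrist_force: [0.1, -0.4, -1.1]
finger_gap: 0.0878
finger_force: 0.0
```

>>> step_arm --rows '[[[-0.1, -0.86, 0], [0, 0, 0], 0], [[-0.1, -0.86, 0], [0, 0, 0], 0], [[-0.1, -0.86, 0], [0, 0, 0], 0], [[-0.1, -0.86, 0], [0, 0, 0], 0], [[-0.03, -0.8, 0], [0, 0, 0], 0]]'

```text
t: 10.92
tool_pos: [0.6477, -0.2132, 0.1241]
eef_rot: [0.138, 3.139, -0.0]
wrist_force: [0.1, -0.1, 0.7]
finger_gap: 0.0879
finger_force: 0.0
```

Run:
```python
from h import *;from cell import ctrl
go(ctrl.sense(),[.6475,-.212,.026])
w=ctrl.grab_frame("wrist");t=ctrl.grab_frame("top")["frame"]
print(proj(w,[.6475,-.212,.056]))
a=w["frame"];b=cv2.resize(t[140:270,210:418],(640,400))
cv2.imwrite("pics/w3.png",cv2.resize(np.vstack([a,b]),(480,600))[:,:,::-1])
```

```text
t 10.93 pos [ 0.6477 -0.2132  0.1241] psi -5.04 tilt 0.01 units [0.01 0.05 3.93] gap 0.0879 F 0.0 [ 0.1 -0.1  0.7]
[321.39253648 208.40193864]
```

View pics/w3.png

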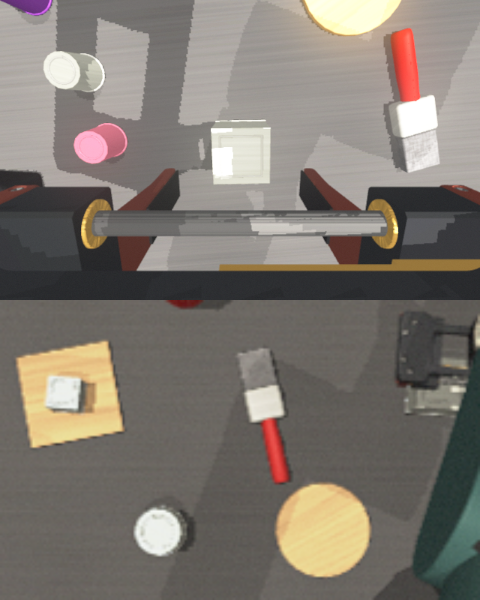

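The small square stands on its board, and the large square is centred between the fingers at (321,207), with (321,208) predicted. I'll grip and lift.

>>> step_arm --rows '[[[0, 0.04, 1], [0, 0, 0], 0], [[0, 0, 1], [0, 0, 0], 0], [[0, 0, 1], [0, 0, 0], 0], [[0, 0, 0.9], [0, 0, 0], 0], [[0, 0, 0], [0, 0, 0], 255]]'

```text
t: 11.65
tool_pos: [0.6461, -0.2094, 0.0248]
eef_rot: [-0.137, -3.135, -0.003]
wrist_force: [-0.3, 0.6, 0.4]
finger_gap: 0.081
finger_force: 0.0
```

>>> step_arm --rows '[[[0, 0, 0], [0, 0, 0], 255], [[0, 0, 0], [0, 0, 0], 255], [[0, 0, 0], [0, 0, 0], 255], [[0, 0, 0], [0, 0, 0], 255], [[0, 0, 0], [0, 0, 0], 255]]'

```text
t: 12.28
tool_pos: [0.6486, -0.211, 0.0279]
eef_rot: [0.138, 3.137, -0.001]
wrist_force: [-0.1, -0.2, 7.5]
finger_gap: 0.0579
finger_force: 19.9
```

>>> step_arm --rows '[[[0, 0, -0.4], [0, 0, 0], 255], [[0, 0, -1], [0, 0, 0], 255], [[0, 0, -1], [0, 0, 0], 255], [[0, 0, -1], [0, 0, 0], 255], [[0, 0, -1], [0, 0, 0], 255]]'

```text
t: 12.9
tool_pos: [0.6473, -0.2105, 0.1377]
eef_rot: [-0.138, -3.138, -0.0]
wrist_force: [0.3, -0.7, -1.1]
finger_gap: 0.0581
finger_force: 19.9
```

Run:
```python
from h import *;from cell import ctrl
go(ctrl.sense(),[.638,.219,.137])
```

```text
t 12.9 pos [ 0.6473 -0.2105  0.1377] psi -5.04 tilt 0.03 units [ 1.88 17.08  0.03] gap 0.0581 F 19.9 [ 0.3 -0.7 -1.1]
```

>>> step_arm --rows '[[[0.094, 0.854, 0], [0, 0, 0], 255], [[0.094, 0.854, 0], [0, 0, 0], 255], [[0.094, 0.854, 0], [0, 0, 0], 255], [[0.094, 0.854, 0], [0, 0, 0], 255], [[0.094, 0.854, 0], [0, 0, 0], 255]]'

```text
t: 13.52
tool_pos: [0.6451, -0.1013, 0.1361]
eef_rot: [-0.137, -3.138, -0.0]
wrist_force: [-0.6, 0.1, -1.3]
finger_gap: 0.0577
finger_force: 19.9
```

>>> step_arm --rows '[[[0.094, 0.854, 0], [0, 0, 0], 255], [[0.094, 0.854, 0], [0, 0, 0], 255], [[0.094, 0.854, 0], [0, 0, 0], 255], [[0.094, 0.854, 0], [0, 0, 0], 255], [[0.094, 0.854, 0], [0, 0, 0], 255]]'

```text
t: 14.15
tool_pos: [0.6431, 0.0055, 0.1367]
eef_rot: [0.138, 3.138, -0.0]
wrist_force: [-0.8, -0.4, -0.9]
finger_gap: 0.0579
finger_force: 19.9
```

>>> step_arm --rows '[[[0.094, 0.854, 0], [0, 0, 0], 255], [[0.094, 0.854, 0], [0, 0, 0], 255], [[0.094, 0.854, 0], [0, 0, 0], 255], [[0.094, 0.854, 0], [0, 0, 0], 255], [[0.094, 0.854, 0], [0, 0, 0], 255]]'

```text
t: 14.78
tool_pos: [0.6407, 0.1129, 0.1366]
eef_rot: [0.138, 3.139, -0.0]
wrist_force: [0.8, 1.2, -1.9]
finger_gap: 0.0577
finger_force: 19.9
```

>>> step_arm --rows '[[[0.094, 0.854, 0], [0, 0, 0], 255], [[0.094, 0.854, 0], [0, 0, 0], 255], [[0.094, 0.854, 0], [0, 0, 0], 255], [[0.094, 0.854, 0], [0, 0, 0], 255], [[0.094, 0.854, 0], [0, 0, 0], 255]]'

```text
t: 15.4
tool_pos: [0.6384, 0.2202, 0.1366]
eef_rot: [0.138, 3.139, -0.0]
wrist_force: [-0.3, 0.5, -1.4]
finger_gap: 0.0581
finger_force: 19.9
```

Run:
```python
from h import *;from cell import ctrl
ctrl.grab_frame("wrist");go(ctrl.sense(),[.638,.219,.036])
```

```text
t 15.45 pos [0.6382 0.2231 0.1367] psi -4.97 tilt 0.11 units [-0.   -0.17  4.03] gap 0.058 F 19.9 [ 0.5  2.2 -2. ]
```

Lowering over the small square, with a slow final approach.

>>> step_arm --rows '[[[0, -0.1, 0.8], [0, 0, 0], 255], [[0, 0, 0.8], [0, 0, 0], 255], [[0, 0, 0.8], [0, 0, 0], 255], [[0, 0, 0.8], [0, 0, 0], 255], [[0, 0, 0.4], [0, 0, 0], 255]]'

```text
t: 16.08
tool_pos: [0.6374, 0.2161, 0.0449]
eef_rot: [-0.138, -3.137, 0.001]
wrist_force: [-1.5, -0.0, -1.3]
finger_gap: 0.0577
finger_force: 19.9
```

Run:
```python
from h import *;from cell import ctrl
go(ctrl.sense(),[.638,.219,.0355])
```

```text
t 16.07 pos [0.6374 0.2161 0.0449] psi -5.04 tilt 0.12 units [-0.02  0.12  0.38] gap 0.0577 F 19.9 [-1.5 -0.  -1.3]
```

>>> step_arm --rows '[[[0, 0.08, 0.15], [0, 0, 0], 255], [[0, 0, 0.15], [0, 0, 0], 255], [[0, 0, 0.06], [0, 0, 0], 255], [[0, 0, 0], [0, 0, 0], 255], [[0, 0, 0], [0, 0, 0], 255]]'

```text
t: 16.7
tool_pos: [0.6386, 0.2183, 0.038]
eef_rot: [0.138, 3.138, 0.0]
wrist_force: [-0.8, -0.2, -1.4]
finger_gap: 0.058
finger_force: 19.9
```

Run:
```python
from h import *;from cell import ctrl
go(ctrl.sense(),[.638,.219,.0355])
w=ctrl.grab_frame("wrist")["frame"];s=ctrl.grab_frame("scene")["frame"]
b=cv2.resize(s[170:250,330:458],(640,400))
cv2.imwrite("pics/w4.png",cv2.resize(np.vstack([w,b]),(480,600))[:,:,::-1])
```

```text
t 16.7 pos [0.6386 0.2183 0.038 ] psi -5.04 tilt 0.04 units [0.03 0.02 0.1 ] gap 0.058 F 19.9 [-0.8 -0.2 -1.4]
```

View pics/w4.png

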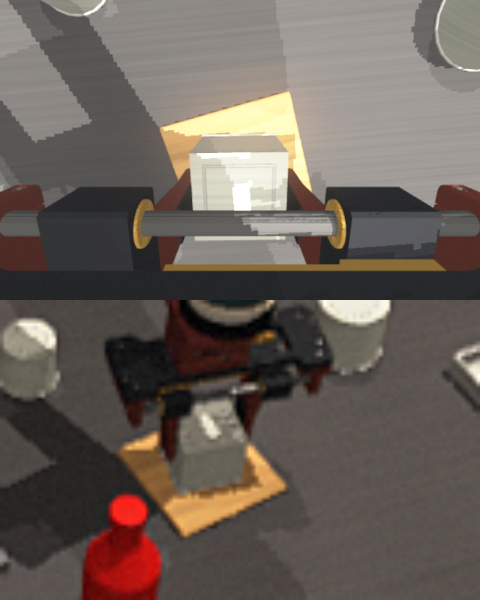

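The large square sits over the small one near the middle of the board (picture (239,185)). The wrist still carries its weight, so I'll lower a bit more, release and rise.

>>> step_arm --rows '[[[0, 0, 0.05], [0, 0, 0], 255], [[0, 0, 0.05], [0, 0, 0], 255], [[0, 0, 0.03], [0, 0, 0], 255], [[0, 0, 0], [0, 0, 0], 255], [[0, 0, 0], [0, 0, 0], 255]]'

```text
t: 17.42
tool_pos: [0.6385, 0.2183, 0.0359]
eef_rot: [0.138, 3.138, -0.0]
wrist_force: [-2.8, -0.5, 10.4]
finger_gap: 0.0582
finger_force: 19.9
```

>>> step_arm --rows '[[[0, 0, 0], [0, 0, 0], 150], [[0, 0, 0], [0, 0, 0], 60], [[0, 0, 0], [0, 0, 0], 0], [[0, 0, 0], [0, 0, 0], 0], [[0, 0, 0], [0, 0, 0], 0]]'

```text
t: 18.05
tool_pos: [0.6383, 0.2183, 0.0342]
eef_rot: [-0.138, -3.138, 0.0]
wrist_force: [-0.3, 0.7, 0.4]
finger_gap: 0.0877
finger_force: 0.0
```

>>> step_arm --rows '[[[0, 0, -0.8], [0, 0, 0], 0], [[0, 0, -1], [0, 0, 0], 0], [[0, 0, -1], [0, 0, 0], 0], [[0, 0, -1], [0, 0, 0], 0], [[0, 0, -1], [0, 0, 0], 0]]'

```text
t: 18.68
tool_pos: [0.6387, 0.2184, 0.1568]
eef_rot: [0.138, 3.137, 0.0]
wrist_force: [0.7, 0.4, 0.2]
finger_gap: 0.0879
finger_force: 0.0
```

Run:
```python
from h import *;from cell import ctrl
go(ctrl.sense(),[.549,-.3805,.155])
w=ctrl.grab_frame("wrist");cv2.imwrite("pics/w5.png",cv2.resize(w["frame"],(480,300))[:,:,::-1])
print(proj(w,[.638,.219,.064]))
```

```text
t 18.68 pos [0.6387 0.2184 0.1568] psi -5.03 tilt 0.08 units [  1.47 -24.18   0.06] gap 0.0879 F 0.0 [0.7 0.4 0.2]
[320.39413539 199.66489514]
```

View pics/w5.png

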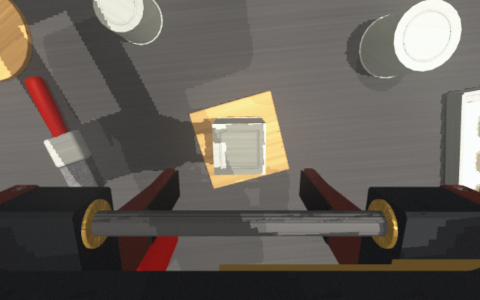

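The large square is seated flat and centred on its board. Next is the small round.

>>> step_arm --rows '[[[0.059, -0.967, 0], [0, 0, 0], 0], [[0.059, -0.967, 0], [0, 0, 0], 0], [[0.059, -0.967, 0], [0, 0, 0], 0], [[0.059, -0.967, 0], [0, 0, 0], 0], [[0.059, -0.967, 0], [0, 0, 0], 0]]'

```text
t: 19.35
tool_pos: [0.6198, 0.0964, 0.154]
eef_rot: [-0.139, -3.138, 0.0]
wrist_force: [0.7, 0.2, -0.7]
finger_gap: 0.0876
finger_force: 0.0
```

>>> step_arm --rows '[[[0.059, -0.967, 0], [0, 0, 0], 0], [[0.059, -0.967, 0], [0, 0, 0], 0], [[0.059, -0.967, 0], [0, 0, 0], 0], [[0.059, -0.967, 0], [0, 0, 0], 0], [[0.059, -0.967, 0], [0, 0, 0], 0]]'

```text
t: 19.98
tool_pos: [0.6017, -0.0232, 0.1541]
eef_rot: [-0.139, -3.138, 0.0]
wrist_force: [1.1, -0.3, -0.1]
finger_gap: 0.088
finger_force: 0.0
```

>>> step_arm --rows '[[[0.059, -0.967, 0], [0, 0, 0], 0], [[0.059, -0.967, 0], [0, 0, 0], 0], [[0.059, -0.967, 0], [0, 0, 0], 0], [[0.059, -0.967, 0], [0, 0, 0], 0], [[0.059, -0.967, 0], [0, 0, 0], 0]]'

```text
t: 20.6
tool_pos: [0.5835, -0.1428, 0.1541]
eef_rot: [-0.139, -3.138, -0.0]
wrist_force: [0.8, -0.5, 0.3]
finger_gap: 0.0878
finger_force: 0.0
```

>>> step_arm --rows '[[[0.059, -0.967, 0], [0, 0, 0], 0], [[0.059, -0.967, 0], [0, 0, 0], 0], [[0.059, -0.967, 0], [0, 0, 0], 0], [[0.059, -0.967, 0], [0, 0, 0], 0], [[0.059, -0.967, 0], [0, 0, 0], 0]]'

```text
t: 21.22
tool_pos: [0.5658, -0.2624, 0.1543]
eef_rot: [-0.139, -3.138, -0.0]
wrist_force: [0.6, -1.4, 0.4]
finger_gap: 0.0877
finger_force: 0.0
```

>>> step_arm --rows '[[[0.059, -0.967, 0], [0, 0, 0], 0], [[0.059, -0.967, 0], [0, 0, 0], 0], [[0.059, -0.967, 0], [0, 0, 0], 0], [[0.059, -0.967, 0], [0, 0, 0], 0], [[0.059, -0.967, 0], [0, 0, 0], 0]]'

```text
t: 21.85
tool_pos: [0.5483, -0.3821, 0.1544]
eef_rot: [-0.138, -3.139, 0.0]
wrist_force: [-0.2, 0.1, 0.3]
finger_gap: 0.0877
finger_force: 0.0
```

Run:
```python
from h import *;from cell import ctrl
w=ctrl.grab_frame("wrist");cv2.imwrite("pics/w6.png",cv2.resize(w["frame"],(480,300))[:,:,::-1])
go(ctrl.sense(),[.549,-.3805,.0145]);print(proj(w,[.549,-.3805,.04]))
```

```text
t 21.9 pos [ 0.5481 -0.3855  0.1545] psi -5.1 tilt 0.17 units [-0.02  0.22  5.6 ] gap 0.088 F 0.0 [ 0.8 -3.2  0.2]
[321.55887736 195.24286742]
```

View pics/w6.png

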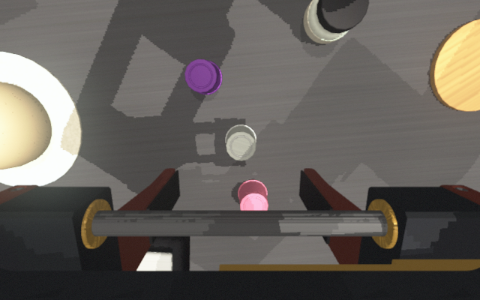

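The small bare round is at (321,196) in full-frame pixels, as predicted, and pink and purple are clear of the fingers. Descending.

>>> step_arm --rows '[[[0, 0.1, 1], [0, 0, 0], 0], [[0, 0, 1], [0, 0, 0], 0], [[0, 0, 1], [0, 0, 0], 0], [[0, 0, 1], [0, 0, 0], 0], [[0, 0, 1], [0, 0, 0], 0]]'

```text
t: 22.52
tool_pos: [0.5489, -0.3783, 0.0287]
eef_rot: [0.138, 3.138, -0.0]
wrist_force: [-0.3, -0.4, 0.6]
finger_gap: 0.0877
finger_force: 0.0
```

>>> step_arm --rows '[[[0, 0, 0.55], [0, 0, 0], 0], [[0, 0, 0], [0, 0, 0], 100], [[0, 0, 0], [0, 0, 0], 255], [[0, 0, 0], [0, 0, 0], 255], [[0, 0, 0], [0, 0, 0], 255]]'

```text
t: 23.15
tool_pos: [0.5492, -0.3784, 0.0165]
eef_rot: [0.138, 3.138, -0.001]
wrist_force: [-0.3, 0.3, -0.2]
finger_gap: 0.0514
finger_force: 0.0
```

>>> step_arm --rows '[[[0, 0, 0], [0, 0, 0], 255], [[0, 0, 0], [0, 0, 0], 255], [[0, 0, 0], [0, 0, 0], 255], [[0, 0, 0], [0, 0, 0], 255], [[0, 0, 0], [0, 0, 0], 255]]'

```text
t: 23.78
tool_pos: [0.549, -0.3783, 0.0161]
eef_rot: [0.138, 3.138, -0.001]
wrist_force: [-1.2, -0.3, 5.0]
finger_gap: 0.0378
finger_force: 20.1
```

>>> step_arm --rows '[[[0, 0, -0.4], [0, 0, 0], 255], [[0, 0, -1], [0, 0, 0], 255], [[0, 0, -1], [0, 0, 0], 255], [[0, 0, -1], [0, 0, 0], 255], [[0, 0, -1], [0, 0, 0], 255]]'

```text
t: 24.4
tool_pos: [0.5485, -0.3775, 0.1265]
eef_rot: [-0.138, -3.138, -0.001]
wrist_force: [0.2, 0.1, -0.9]
finger_gap: 0.038
finger_force: 20.0
```

Run:
```python
from h import *;from cell import ctrl
go(ctrl.sense(),[.481,-.08,.12])
```

```text
t 24.4 pos [ 0.5485 -0.3775  0.1265] psi -5.04 tilt 0.05 units [ 3.73 11.62  0.27] gap 0.038 F 20.0 [ 0.2  0.1 -0.9]
```

>>> step_arm --rows '[[[0.249, 0.775, 0], [0, 0, 0], 255], [[0.249, 0.775, 0], [0, 0, 0], 255], [[0.249, 0.775, 0], [0, 0, 0], 255], [[0.249, 0.775, 0], [0, 0, 0], 255], [[0.249, 0.775, 0], [0, 0, 0], 255]]'

```text
t: 25.02
tool_pos: [0.5257, -0.277, 0.1253]
eef_rot: [-0.137, -3.138, -0.001]
wrist_force: [-0.1, -0.5, 0.2]
finger_gap: 0.038
finger_force: 20.0
```

>>> step_arm --rows '[[[0.249, 0.775, 0], [0, 0, 0], 255], [[0.249, 0.775, 0], [0, 0, 0], 255], [[0.249, 0.775, 0], [0, 0, 0], 255], [[0.249, 0.775, 0], [0, 0, 0], 255], [[0.249, 0.775, 0], [0, 0, 0], 255]]'

```text
t: 25.65
tool_pos: [0.5035, -0.1783, 0.1257]
eef_rot: [0.138, 3.138, -0.0]
wrist_force: [0.3, 0.1, -1.0]
finger_gap: 0.0377
finger_force: 20.0
```

>>> step_arm --rows '[[[0.249, 0.775, 0], [0, 0, 0], 255], [[0.249, 0.775, 0], [0, 0, 0], 255], [[0.249, 0.775, 0], [0, 0, 0], 255], [[0.249, 0.775, 0], [0, 0, 0], 255], [[0.249, 0.775, 0], [0, 0, 0], 255]]'

```text
t: 26.28
tool_pos: [0.481, -0.079, 0.1257]
eef_rot: [0.138, 3.139, -0.0]
wrist_force: [0.7, 0.2, -0.9]
finger_gap: 0.0378
finger_force: 20.0
```

>>> step_arm --rows '[[[0, 0, 1], [0, 0, 0], 255], [[0, 0, 1], [0, 0, 0], 255], [[0, 0, 1], [0, 0, 0], 255], [[0, 0, 0.6], [0, 0, 0], 255], [[0, 0, 0], [0, 0, 0], 255]]'

```text
t: 26.9
tool_pos: [0.4805, -0.0798, 0.0349]
eef_rot: [-0.138, -3.136, -0.001]
wrist_force: [0.2, 0.0, 0.1]
finger_gap: 0.0379
finger_force: 20.0
```

Run:
```python
from h import *;from cell import ctrl
go(ctrl.sense(),[.481,-.08,.0241])
```

```text
t 26.9 pos [ 0.4805 -0.0798  0.0349] psi -5.03 tilt 0.13 units [-0.02 -0.01  0.43] gap 0.0379 F 20.0 [0.2 0.  0.1]
```

>>> step_arm --rows '[[[0, 0, 0.2], [0, 0, 0], 255], [[0, 0, 0.15], [0, 0, 0], 255], [[0, 0, 0.08], [0, 0, 0], 255], [[0, 0, 0.04], [0, 0, 0], 255], [[0, 0, 0], [0, 0, 0], 255]]'

```text
t: 27.52
tool_pos: [0.4814, -0.0804, 0.0241]
eef_rot: [0.138, 3.138, -0.0]
wrist_force: [0.0, 0.2, 0.7]
finger_gap: 0.0378
finger_force: 20.0
```

>>> step_arm --rows '[[[0, 0, 0], [0, 0, 0], 180], [[0, 0, 0], [0, 0, 0], 100], [[0, 0, 0], [0, 0, 0], 0], [[0, 0, 0], [0, 0, 0], 0], [[0, 0, 0], [0, 0, 0], 0]]'

```text
t: 28.15
tool_pos: [0.4813, -0.0803, 0.0239]
eef_rot: [-0.138, -3.139, 0.0]
wrist_force: [-0.8, -0.0, 0.1]
finger_gap: 0.074
finger_force: 0.0
```

>>> step_arm --rows '[[[0, 0, -0.8], [0, 0, 0], 0], [[0, 0, -1], [0, 0, 0], 0], [[0, 0, -1], [0, 0, 0], 0], [[0, 0, -1], [0, 0, 0], 0], [[0, 0, -1], [0, 0, 0], 0]]'

```text
t: 28.78
tool_pos: [0.4811, -0.0803, 0.1447]
eef_rot: [-0.138, -3.138, 0.0]
wrist_force: [0.1, -0.3, -0.0]
finger_gap: 0.0879
finger_force: 0.0
```

Run:
```python
from h import *;from cell import ctrl
s=ctrl.sense();go(s,[.48,.11,s["tool_pos"][2]])
w=ctrl.grab_frame("wrist");cv2.imwrite("pics/w7.png",cv2.resize(w["frame"],(480,300))[:,:,::-1])
print(proj(w,[.481,-.08,.048]))
```

```text
t 28.77 pos [ 0.4811 -0.0803  0.1447] psi -5.04 tilt 0.01 units [ 0.71  7.58 -0.  ] gap 0.0879 F 0.0 [ 0.1 -0.3 -0. ]
[320.04767802 199.43933902]
```

View pics/w7.png

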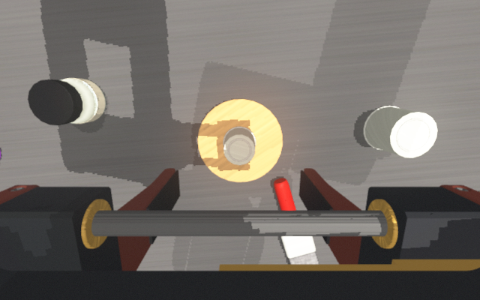

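The small round stands upright in the middle of the round board, at (239,147) in the half-size picture. Next is the medium round.

>>> step_arm --rows '[[[0.071, 0.758, 0], [0, 0, 0], 0], [[0.071, 0.758, 0], [0, 0, 0], 0], [[0.071, 0.758, 0], [0, 0, 0], 0], [[0.071, 0.758, 0], [0, 0, 0], 0], [[0.071, 0.758, 0], [0, 0, 0], 0]]'

```text
t: 29.45
tool_pos: [0.4805, 0.0155, 0.1434]
eef_rot: [-0.138, -3.138, 0.0]
wrist_force: [-0.8, 0.6, 0.3]
finger_gap: 0.0879
finger_force: 0.0
```

>>> step_arm --rows '[[[0.071, 0.758, 0], [0, 0, 0], 0], [[0.071, 0.758, 0], [0, 0, 0], 0], [[0.071, 0.758, 0], [0, 0, 0], 0], [[0.071, 0.758, 0], [0, 0, 0], 0], [[0.071, 0.758, 0], [0, 0, 0], 0]]'

```text
t: 30.08
tool_pos: [0.4799, 0.1106, 0.1434]
eef_rot: [-0.138, -3.138, 0.0]
wrist_force: [0.2, -0.2, 0.4]
finger_gap: 0.0877
finger_force: 0.0
```

Run:
```python
from h import *;from cell import ctrl
w=ctrl.grab_frame("wrist");go(ctrl.sense(),[.48,.11,.0235])
hsv=cv2.cvtColor(w["frame"],cv2.COLOR_RGB2HSV);p=proj(w,[.48,.11,.052])
m,c=blob((hsv[...,1]<40)&(hsv[...,2]>190),p);print(p,cv2.minEnclosingCircle(c),len(c))
```

```text
t 30.12 pos [0.4799 0.1124 0.1434] psi -5.02 tilt 0.07 units [-0.01 -0.1   4.8 ] gap 0.0879 F 0.0 [0.4 1.3 0.3]
[319.0579476  201.31167716] ((319.258056640625, 195.48387145996094), 35.27109146118164) 226
```

>>> step_arm --rows '[[[0, 0, 1], [0, 0, 0], 0], [[0, 0, 1], [0, 0, 0], 0], [[0, 0, 1], [0, 0, 0], 0], [[0, 0, 1], [0, 0, 0], 0], [[0, 0, 0.8], [0, 0, 0], 0]]'

```text
t: 30.75
tool_pos: [0.4798, 0.1096, 0.0226]
eef_rot: [-0.138, -3.138, 0.001]
wrist_force: [-0.2, -0.8, -0.3]
finger_gap: 0.0875
finger_force: 0.0
```

>>> step_arm --rows '[[[0, 0, 0], [0, 0, 0], 60], [[0, 0, 0], [0, 0, 0], 255], [[0, 0, 0], [0, 0, 0], 255], [[0, 0, 0], [0, 0, 0], 255], [[0, 0, 0], [0, 0, 0], 255]]'

```text
t: 31.38
tool_pos: [0.4809, 0.11, 0.0246]
eef_rot: [0.138, 3.137, 0.0]
wrist_force: [-0.8, -0.3, 5.4]
finger_gap: 0.0533
finger_force: 20.1
```

>>> step_arm --rows '[[[0, 0, 0], [0, 0, 0], 255], [[0, 0, 0], [0, 0, 0], 255], [[0, 0, 0], [0, 0, 0], 255], [[0, 0, 0], [0, 0, 0], 255], [[0, 0, 0], [0, 0, 0], 255]]'

```text
t: 32.0
tool_pos: [0.4809, 0.11, 0.0246]
eef_rot: [0.138, 3.137, -0.0]
wrist_force: [-0.5, 0.5, 7.5]
finger_gap: 0.0529
finger_force: 20.1
```

>>> step_arm --rows '[[[0, 0, -0.4], [0, 0, 0], 255], [[0, 0, -1], [0, 0, 0], 255], [[0, 0, -1], [0, 0, 0], 255], [[0, 0, -1], [0, 0, 0], 255], [[0, 0, -1], [0, 0, 0], 255]]'

```text
t: 32.62
tool_pos: [0.4798, 0.11, 0.1351]
eef_rot: [-0.138, -3.138, 0.0]
wrist_force: [-0.2, 0.4, -1.2]
finger_gap: 0.0531
finger_force: 20.0
```

Run:
```python
from h import *;from cell import ctrl
go(ctrl.sense(),[.481,-.08,.134])
```

```text
t 32.62 pos [0.4798 0.11   0.1351] psi -5.03 tilt 0.02 units [-0.72 -7.57  0.04] gap 0.0531 F 20.0 [-0.2  0.4 -1.2]
```

>>> step_arm --rows '[[[-0.072, -0.757, 0], [0, 0, 0], 255], [[-0.072, -0.757, 0], [0, 0, 0], 255], [[-0.072, -0.757, 0], [0, 0, 0], 255], [[-0.072, -0.757, 0], [0, 0, 0], 255], [[-0.072, -0.757, 0], [0, 0, 0], 255]]'

```text
t: 33.25
tool_pos: [0.4805, 0.0145, 0.1343]
eef_rot: [-0.138, -3.138, 0.0]
wrist_force: [0.2, 0.4, -0.8]
finger_gap: 0.0535
finger_force: 20.0
```

>>> step_arm --rows '[[[-0.072, -0.757, 0], [0, 0, 0], 255], [[-0.072, -0.757, 0], [0, 0, 0], 255], [[-0.072, -0.757, 0], [0, 0, 0], 255], [[-0.072, -0.757, 0], [0, 0, 0], 255], [[-0.072, -0.757, 0], [0, 0, 0], 255]]'

```text
t: 33.88
tool_pos: [0.4811, -0.0805, 0.1343]
eef_rot: [-0.138, -3.138, -0.0]
wrist_force: [0.1, -0.6, -0.2]
finger_gap: 0.0534
finger_force: 20.0
```

>>> step_arm --rows '[[[0, 0, 0], [0, 0, 0], 255], [[0, 0, 0.3], [0, 0, 0], 255], [[0, 0, 0.6], [0, 0, 0], 255], [[0, 0, 0.6], [0, 0, 0], 255], [[0, 0, 0], [0, 0, 0], 255]]'

```text
t: 34.5
tool_pos: [0.48, -0.0793, 0.0946]
eef_rot: [-0.137, -3.135, -0.001]
wrist_force: [0.6, 0.2, -0.5]
finger_gap: 0.0532
finger_force: 20.0
```

Run:
```python
from h import *;from cell import ctrl
go(ctrl.sense(),[.481,-.08,.0325])
```

```text
t 34.5 pos [ 0.48   -0.0793  0.0946] psi -5.01 tilt 0.22 units [-0.05 -0.03  2.49] gap 0.0532 F 20.0 [ 0.6  0.2 -0.5]
```

>>> step_arm --rows '[[[0, 0, 0.5], [0, 0, 0], 255], [[0, 0, 0.5], [0, 0, 0], 255], [[0, 0, 0.5], [0, 0, 0], 255], [[0, 0, 0.4], [0, 0, 0], 255], [[0, 0, 0.2], [0, 0, 0], 255]]'

```text
t: 35.12
tool_pos: [0.4812, -0.08, 0.0431]
eef_rot: [-0.138, -3.138, -0.0]
wrist_force: [-0.6, -0.1, -0.9]
finger_gap: 0.053
finger_force: 20.0
```

>>> step_arm --rows '[[[0, 0, 0.16], [0, 0, 0], 255], [[0, 0, 0.14], [0, 0, 0], 255], [[0, 0, 0.06], [0, 0, 0], 255], [[0, 0, 0], [0, 0, 0], 255], [[0, 0, 0], [0, 0, 0], 255]]'

```text
t: 35.75
tool_pos: [0.4817, -0.0801, 0.0351]
eef_rot: [0.138, 3.138, -0.0]
wrist_force: [-0.5, 0.4, -0.3]
finger_gap: 0.0535
finger_force: 20.0
```

Run:
```python
from h import *;from cell import ctrl
go(ctrl.sense(),[.481,-.08,.0325])
```

```text
t 35.75 pos [ 0.4817 -0.0801  0.0351] psi -5.03 tilt 0.02 units [0.03 0.   0.1 ] gap 0.0535 F 20.0 [-0.5  0.4 -0.3]
```

>>> step_arm --rows '[[[0, 0, 0.05], [0, 0, 0], 255], [[0, 0, 0.05], [0, 0, 0], 255], [[0, 0, 0.03], [0, 0, 0], 255], [[0, 0, 0], [0, 0, 0], 255], [[0, 0, 0], [0, 0, 0], 255]]'

```text
t: 36.38
tool_pos: [0.4816, -0.0801, 0.0325]
eef_rot: [0.138, 3.138, -0.0]
wrist_force: [-2.9, 1.1, 10.3]
finger_gap: 0.0534
finger_force: 20.2
```

>>> step_arm --rows '[[[0, 0, 0], [0, 0, 0], 150], [[0, 0, 0], [0, 0, 0], 60], [[0, 0, 0], [0, 0, 0], 0], [[0, 0, 0], [0, 0, 0], 0], [[0, 0, 0], [0, 0, 0], 0]]'

```text
t: 37.0
tool_pos: [0.4815, -0.0801, 0.0315]
eef_rot: [-0.138, -3.138, 0.0]
wrist_force: [0.9, 0.3, -0.5]
finger_gap: 0.0871
finger_force: 0.0
```

>>> step_arm --rows '[[[0, 0, -0.8], [0, 0, 0], 0], [[0, 0, -1], [0, 0, 0], 0], [[0, 0, -1], [0, 0, 0], 0], [[0, 0, -1], [0, 0, 0], 0], [[0, 0, -1], [0, 0, 0], 0]]'

```text
t: 37.62
tool_pos: [0.4814, -0.08, 0.1524]
eef_rot: [-0.138, -3.138, -0.0]
wrist_force: [-0.3, -0.6, 0.6]
finger_gap: 0.0878
finger_force: 0.0
```

Run:
```python
from h import *;from cell import ctrl
s=ctrl.sense();go(s,[.5385,.4133,s["tool_pos"][2]])
w=ctrl.grab_frame("wrist");cv2.imwrite("pics/w8.png",cv2.resize(w["frame"],(480,300))[:,:,::-1])
print(proj(w,[.481,-.08,.06]))
```

```text
t 37.62 pos [ 0.4814 -0.08    0.1524] psi -5.04 tilt 0.01 units [-0.54 19.86 -0.  ] gap 0.0878 F 0.0 [-0.3 -0.6  0.6]
[319.7585263 200.4517906]
```

View pics/w8.png

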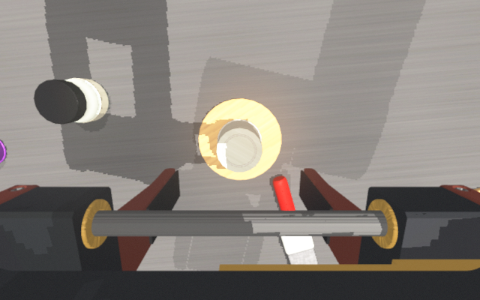

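The medium round is seated and centred over the small one, at (239,149). Now the large round.

>>> step_arm --rows '[[[-0.027, 0.99, 0], [0, 0, 0], 0], [[-0.027, 0.99, 0], [0, 0, 0], 0], [[-0.027, 0.99, 0], [0, 0, 0], 0], [[-0.027, 0.99, 0], [0, 0, 0], 0], [[-0.027, 0.99, 0], [0, 0, 0], 0]]'

```text
t: 38.3
tool_pos: [0.4956, 0.0437, 0.1511]
eef_rot: [-0.138, -3.138, 0.0]
wrist_force: [0.7, 0.2, -0.3]
finger_gap: 0.0878
finger_force: 0.0
```

>>> step_arm --rows '[[[-0.027, 0.99, 0], [0, 0, 0], 0], [[-0.027, 0.99, 0], [0, 0, 0], 0], [[-0.027, 0.99, 0], [0, 0, 0], 0], [[-0.027, 0.99, 0], [0, 0, 0], 0], [[-0.027, 0.99, 0], [0, 0, 0], 0]]'

```text
t: 38.92
tool_pos: [0.5098, 0.1666, 0.151]
eef_rot: [-0.138, -3.138, 0.0]
wrist_force: [-0.0, 0.2, -0.0]
finger_gap: 0.0876
finger_force: 0.0
```

>>> step_arm --rows '[[[-0.027, 0.99, 0], [0, 0, 0], 0], [[-0.027, 0.99, 0], [0, 0, 0], 0], [[-0.027, 0.99, 0], [0, 0, 0], 0], [[-0.027, 0.99, 0], [0, 0, 0], 0], [[-0.027, 0.99, 0], [0, 0, 0], 0]]'

```text
t: 39.55
tool_pos: [0.524, 0.2897, 0.1509]
eef_rot: [-0.138, -3.138, 0.001]
wrist_force: [-0.0, 0.5, -0.6]
finger_gap: 0.088
finger_force: 0.0
```

>>> step_arm --rows '[[[-0.027, 0.99, 0], [0, 0, 0], 0], [[-0.027, 0.99, 0], [0, 0, 0], 0], [[-0.027, 0.99, 0], [0, 0, 0], 0], [[-0.027, 0.99, 0], [0, 0, 0], 0], [[-0.027, 0.99, 0], [0, 0, 0], 0]]'

```text
t: 40.17
tool_pos: [0.5385, 0.4135, 0.1515]
eef_rot: [-0.138, -3.138, 0.0]
wrist_force: [-0.8, -0.8, -0.3]
finger_gap: 0.088
finger_force: 0.0
```

Run:
```python
from h import *;from cell import ctrl
w=ctrl.grab_frame("wrist");cv2.imwrite("pics/w9.png",cv2.resize(w["frame"],(480,300))[:,:,::-1])
go(ctrl.sense(),[.5385,.4133,.035]);print(np.array(proj(w,[.5385,.4133,.064]))*.75)
```

```text
t 40.23 pos [0.539  0.4166 0.1516] psi -4.98 tilt 0.17 units [ 0.01 -0.15  4.66] gap 0.088 F 0.0 [1.  2.4 0.6]
[239.69125313 151.72363809]
```

View pics/w9.png

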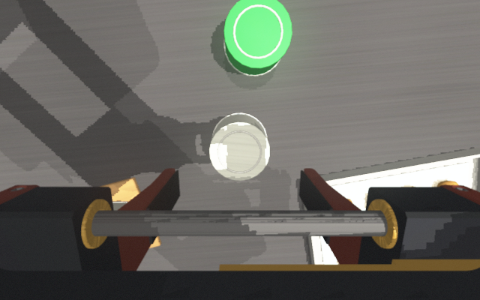

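The large bare round is centred between the fingers at (239,151), with the green one well clear above. Gripping.

>>> step_arm --rows '[[[0, -0.05, 0.8], [0, 0, 0], 0], [[0, 0, 1], [0, 0, 0], 0], [[0, 0, 1], [0, 0, 0], 0], [[0, 0, 1], [0, 0, 0], 0], [[0, 0, 0.8], [0, 0, 0], 0]]' --force 25

```text
t: 40.85
tool_pos: [0.5381, 0.4107, 0.0354]
eef_rot: [-0.138, -3.138, 0.001]
wrist_force: [-0.0, -0.5, 0.5]
finger_gap: 0.0879
finger_force: 0.0
```

>>> step_arm --rows '[[[0, 0, 0], [0, 0, 0], 40], [[0, 0, 0], [0, 0, 0], 100], [[0, 0, 0], [0, 0, 0], 255], [[0, 0, 0], [0, 0, 0], 255], [[0, 0, 0], [0, 0, 0], 255]]'

```text
t: 41.48
tool_pos: [0.5389, 0.4109, 0.0375]
eef_rot: [0.138, 3.137, 0.001]
wrist_force: [0.3, 0.6, 2.5]
finger_gap: 0.0669
finger_force: 25.0
```

>>> step_arm --rows '[[[0, 0, 0], [0, 0, 0], 255], [[0, 0, -0.4], [0, 0, 0], 255], [[0, 0, -1], [0, 0, 0], 255], [[0, 0, -1], [0, 0, 0], 255], [[0, 0, -1], [0, 0, 0], 255]]'

```text
t: 42.1
tool_pos: [0.5379, 0.4102, 0.1224]
eef_rot: [-0.138, -3.138, 0.001]
wrist_force: [0.7, 0.2, -0.9]
finger_gap: 0.0671
finger_force: 24.9
```

>>> step_arm --rows '[[[0, 0, -1], [0, 0, 0], 255], [[0, 0, -0.4], [0, 0, 0], 255], [[0, 0, 0], [0, 0, 0], 255], [[0, 0, 0], [0, 0, 0], 255], [[0, 0, 0], [0, 0, 0], 255]]'

```text
t: 42.72
tool_pos: [0.5377, 0.4101, 0.1553]
eef_rot: [-0.138, -3.137, 0.002]
wrist_force: [0.3, 0.8, -1.7]
finger_gap: 0.0672
finger_force: 24.9
```

Run:
```python
from h import *;from cell import ctrl
go(ctrl.sense(),[.4815,-.08,.155])
```

```text
t 42.73 pos [0.5377 0.4101 0.1553] psi -5.04 tilt 0.13 units [  0.52 -19.73   0.04] gap 0.0672 F 24.9 [ 0.3  0.8 -1.7]
```

>>> step_arm --rows '[[[0.026, -0.986, 0], [0, 0, 0], 255], [[0.026, -0.986, 0], [0, 0, 0], 255], [[0.026, -0.986, 0], [0, 0, 0], 255], [[0.026, -0.986, 0], [0, 0, 0], 255], [[0.026, -0.986, 0], [0, 0, 0], 255]]'

```text
t: 43.35
tool_pos: [0.5241, 0.2866, 0.1566]
eef_rot: [-0.138, -3.138, 0.0]
wrist_force: [0.2, 0.3, -1.7]
finger_gap: 0.0673
finger_force: 24.9
```

>>> step_arm --rows '[[[0.026, -0.986, 0], [0, 0, 0], 255], [[0.026, -0.986, 0], [0, 0, 0], 255], [[0.026, -0.986, 0], [0, 0, 0], 255], [[0.026, -0.986, 0], [0, 0, 0], 255], [[0.026, -0.986, 0], [0, 0, 0], 255]]'

```text
t: 43.98
tool_pos: [0.51, 0.164, 0.1568]
eef_rot: [0.138, 3.138, -0.0]
wrist_force: [0.8, -0.4, -1.3]
finger_gap: 0.0675
finger_force: 24.9
```

>>> step_arm --rows '[[[0.026, -0.986, 0], [0, 0, 0], 255], [[0.026, -0.986, 0], [0, 0, 0], 255], [[0.026, -0.986, 0], [0, 0, 0], 255], [[0.026, -0.986, 0], [0, 0, 0], 255], [[0.026, -0.986, 0], [0, 0, 0], 255]]'

```text
t: 44.6
tool_pos: [0.4958, 0.0416, 0.1568]
eef_rot: [0.138, 3.138, -0.0]
wrist_force: [0.4, 0.2, -2.6]
finger_gap: 0.0672
finger_force: 24.9
```

>>> step_arm --rows '[[[0.026, -0.986, 0], [0, 0, 0], 255], [[0.026, -0.986, 0], [0, 0, 0], 255], [[0.026, -0.986, 0], [0, 0, 0], 255], [[0.026, -0.986, 0], [0, 0, 0], 255], [[0.026, -0.986, 0], [0, 0, 0], 255]]'

```text
t: 45.22
tool_pos: [0.4816, -0.0808, 0.1569]
eef_rot: [0.138, 3.138, -0.0]
wrist_force: [-0.2, -0.3, -2.5]
finger_gap: 0.0676
finger_force: 24.9
```

>>> step_arm --rows '[[[0, 0, 0], [0, 0, 0], 255], [[0, 0, 0.3], [0, 0, 0], 255], [[0, 0, 0.6], [0, 0, 0], 255], [[0, 0, 0.4], [0, 0, 0], 255], [[0, 0, 0], [0, 0, 0], 255]]'

```text
t: 45.85
tool_pos: [0.4811, -0.0786, 0.1228]
eef_rot: [-0.137, -3.136, -0.001]
wrist_force: [0.1, -0.8, -1.6]
finger_gap: 0.0675
finger_force: 24.9
```

Run:
```python
from h import *;from cell import ctrl
ctrl.grab_frame("wrist");go(ctrl.sense(),[.4815,-.08,.045])
```

```text
t 45.9 pos [ 0.4816 -0.0789  0.1234] psi -5.0 tilt 0.1 units [-0.   -0.05  3.14] gap 0.0677 F 24.9 [-0.3 -0.2 -1.5]
```

>>> step_arm --rows '[[[0, -0.04, 0.5], [0, 0, 0], 255], [[0, 0, 0.6], [0, 0, 0], 255], [[0, 0, 0.6], [0, 0, 0], 255], [[0, 0, 0.6], [0, 0, 0], 255], [[0, 0, 0.3], [0, 0, 0], 255]]'

```text
t: 46.52
tool_pos: [0.4814, -0.0802, 0.0578]
eef_rot: [-0.138, -3.137, -0.001]
wrist_force: [-0.5, 0.0, -1.3]
finger_gap: 0.0676
finger_force: 24.9
```

>>> step_arm --rows '[[[0, 0, 0.2], [0, 0, 0], 255], [[0, 0, 0.1], [0, 0, 0], 255], [[0, 0, 0.06], [0, 0, 0], 255], [[0, 0, 0], [0, 0, 0], 255], [[0, 0, 0], [0, 0, 0], 255]]'

```text
t: 47.15
tool_pos: [0.4822, -0.0804, 0.0504]
eef_rot: [0.138, 3.138, -0.0]
wrist_force: [-0.2, -0.1, -2.9]
finger_gap: 0.0675
finger_force: 24.9
```

Run:
```python
from h import *;from cell import ctrl
go(ctrl.sense(),[.4815,-.08,.045])
```

```text
t 47.15 pos [ 0.4822 -0.0804  0.0504] psi -5.03 tilt 0.03 units [0.03 0.01 0.22] gap 0.0675 F 24.9 [-0.2 -0.1 -2.9]
```

>>> step_arm --rows '[[[0, 0, 0.08], [0, 0, 0], 255], [[0, 0, 0.08], [0, 0, 0], 255], [[0, 0, 0.05], [0, 0, 0], 255], [[0, 0, 0.03], [0, 0, 0], 255], [[0, 0, 0], [0, 0, 0], 255]]'

```text
t: 47.78
tool_pos: [0.4821, -0.0803, 0.0452]
eef_rot: [0.138, 3.138, -0.0]
wrist_force: [-3.2, 2.7, 13.9]
finger_gap: 0.0675
finger_force: 25.2
```

Contact with the board is at the expected height. Releasing and rising.

>>> step_arm --rows '[[[0, 0, 0], [0, 0, 0], 100], [[0, 0, 0], [0, 0, 0], 40], [[0, 0, 0], [0, 0, 0], 0], [[0, 0, 0], [0, 0, 0], 0], [[0, 0, 0], [0, 0, 0], 0]]'

```text
t: 48.4
tool_pos: [0.482, -0.0804, 0.044]
eef_rot: [-0.138, -3.138, 0.0]
wrist_force: [-0.1, -0.2, -0.1]
finger_gap: 0.0874
finger_force: 0.0
```

>>> step_arm --rows '[[[0, 0, -0.6], [0, 0, 0], 0], [[0, 0, -1], [0, 0, 0], 0], [[0, 0, -1], [0, 0, 0], 0], [[0, 0, -1], [0, 0, 0], 0], [[0, 0, -1], [0, 0, 0], 0]]'

```text
t: 49.02
tool_pos: [0.4821, -0.0804, 0.161]
eef_rot: [0.138, 3.138, -0.001]
wrist_force: [0.1, -0.4, -0.1]
finger_gap: 0.0879
finger_force: 0.0
```

>>> step_arm --rows '[[[0, 0, -0.5], [0, 0, 0], 0], [[0, 0, 0], [0, 0, 0], 0], [[0, 0, 0], [0, 0, 0], 0], [[0, 0, 0], [0, 0, 0], 0], [[0, 0, 0], [0, 0, 0], 0]]'

```text
t: 49.65
tool_pos: [0.4816, -0.0802, 0.171]
eef_rot: [-0.138, -3.137, -0.0]
wrist_force: [-0.8, 0.6, -0.5]
finger_gap: 0.0881
finger_force: 0.0
```

Run:
```python
from h import *;from cell import ctrl
s=ctrl.sense();go(s,[.48,-.08,.16])
w=ctrl.grab_frame("wrist");sc=ctrl.grab_frame("scene")["frame"]
b=cv2.resize(sc[150:270,240:432],(640,400),interpolation=cv2.INTER_CUBIC)
cv2.imwrite("pics/w10.png",cv2.resize(np.vstack([w["frame"],b]),(480,600))[:,:,::-1])
print(proj(w,[.481,-.08,.072])*.75)
```

```text
t 49.65 pos [ 0.4816 -0.0802  0.171 ] psi -5.04 tilt 0.09 units [0.06 0.   0.44] gap 0.0881 F 0.0 [-0.8  0.6 -0.5]
[239.9699338 148.7477886]
```

View pics/w10.png

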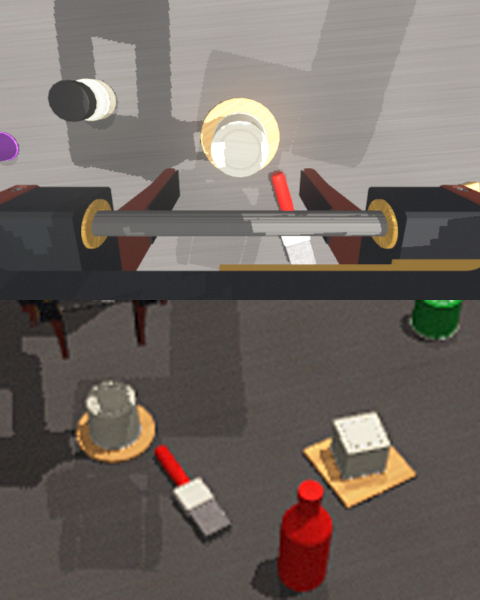

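Both nests stand flat in the middle of their boards, with round at (110,415) and square at (360,445) in the lower picture. The fingers are clear and the bystanders have not moved, so I'm handing in.

```bash
python3 -c "
from cell import ctrl
print(ctrl.close_job())"
```

```text
the job is handed in; nothing more can be done
None
```

I nested the three round moulds on the round board and the two square ones on the square board and handed the job in at about 50 s; the last picture shows both nests flat and centred, but the hand-in returned no verdict.

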